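# Turn the book on the photo turntable to the camera

## Robot

A 7-joint arm with a two-finger parallel gripper is mounted at the origin on the work surface. World frame = base frame: x ahead of the robot, y to its left, z up, the work surface at z = 0. Lengths are in m, angles in rad, forces in N, time in s.
With the tool pointing down it reaches from about 0.4 to 0.85 m from the base axis. Payload 10.4 kg.
Tool frame: the origin (TCP) lies at the very end of the fingers, on their centre line; the grasp point (between the pads) lies 19 mm behind it (grasp_offset is the distance from the TCP to the grasp point, in m); z points along the fingers, y is the line along which they close (so a half turn about z gives the same grasp; the last joint's range is limited). The gripper opens to 85 mm and grips with 20 to 120 N. Pads are 22 mm wide; open, the fingers measure 114 mm over their backs; the gripper's body (76 mm by 85 mm) begins 54 mm behind the grasp point. The pads swing forward as they close: fully open they stand 13 mm farther back than shut.
Start: joints at [1.155, 0.332, -0.065, 1.46, 0.022, 1.35, -0.088], TCP at [0.239, -0.577, 0.231] pointing down, gripper open.
Joint ranges: [-2.6, 2.6], [-0.5, 2.12], [-1.47, 1.34], [0.16, 2.42], [-1.27, 4.41], [0.06, 2.06], [-2.6, 2.6]. Speed limits (rad/s): [2.22, 2.22, 2.79, 2.79, 3.14, 3.14, 3.14].

## Interface

Orientations are given as a unit quaternion [x, y, z, w].
In Python, from workcell import * gives the robot as it stands.
- The arm moves only by the tool jog_arm, never from a script. Its argument "plan" is a list of rows, each a list of 3 entries, a list of its own where there are three numbers: the turn, a rotation vector about the tool's x, y, z in rad, then the shift along the tool's x, y, z in m, then the finger opening in m, from 0 to 0.0854. A call has 1 to 8 rows; each row is the pose to reach, as a shift and turn from the pose commanded when the call began, along the tool's axes at that moment; what a row does not reach only later rows make up. A row lasts 1/12 s, in which the tool goes at most 41.7 mm and 7.16 degrees, less where a joint would pass 70% of its speed; a pose out of reach is approached as far as the arm can. A call with a gripper value outside its range is refused whole. The fingers move at their own pace and stop on an object; "force" is the grip in N (left out, the last holds). Time passes only in rows, so rows that repeat a pose let the fingers close. It gives the time, the measured TCP pose, the force, the opening and the grip force at its end, in the units of the state.
- get_obs(): the state, without advancing time (a new reading comes with each control period).
- camera(name): name is "scene" or "top" or "wrist"; returns a dict with "img" (480x640x3 uint8, red, green, blue), "mtx" (3x3 intrinsics, pixels), "extrinsics" (4x4, takes a point from camera to world coordinates). Camera axes: x right, y down, z forward; pixel columns grow to the right and rows downward; lengths in m; the calibration is good to about 2 mm. The wrist camera is an equidistant fisheye: a pixel r from the principal point sees the ray r / f radians off the axis. A picture is of the moment at which its call begins. There is no depth.
- hand_in(): hands the job in; it is judged then, once.
The state is a dict: "clock": time; "joint_pos": joint angles; "joint_velocities": joint speeds; "tau": joint torques, N m; "position": TCP position; "ee_rot": TCP orientation; "ft_force": force on the tool from outside, world axes, zero at the start; "torque": the same for the moment, N m; "grip_width": opening from 0.0 (shut) to 1.0 (fully open); "grasp_force": force on a finger pad.
Only numpy, scipy, OpenCV 4.12 (cv2) and the standard library are available. Lean on these libraries where they do the work, as an engineer would, in place of code of your own. Each camera call takes 0.05 s, during which the arm holds its last target. There are 200 camera calls.

## Task

The old book is to be photographed spine first: push the rim of the plywood turntable round with your fingertips until the book's spine squarely faces the lens of the camera, then take the hand away and leave everything still. Turn it gently, without sending it spinning or leaning hard on it, and do not touch the book or the spectacles lying on it, which must stay as they lie. Leave the camera and the other things on the table undisturbed.

Things in the scene. Friction and masses are not known exactly. Their poses are not given: they have to be found in the camera images.
- platter: Round birch-plywood top of a hand-turned photo turntable, 280 mm across, 18 mm thick, upper face 45 mm above the table. Turns about its upright axis either way without stops; about 0.5 N at the rim turns it, and it stops almost at once when the push ends and stays there. Stands on a fixed steel foot 190 mm across. Origin: on the axis at the underside, z up. Six finger notches in the rim: see notch0.
- notch0 (a point): Middle of one of the platter's six equal finger notches, on the rim circle (140 mm from the axis along the platter's +x), level with its upper face; x points outward. Notches are spaced 60 degrees, cut right through, 21 mm deep from the rim (floor 119 mm from the axis), 48 mm wide at the floor and 54 mm at mid depth, their outer corners rounded to 9 mm; the lobes between are about 85 mm wide. Below a notch is only the table.
- book: Half-leather book lying flat near the middle of the platter, 160 mm along the spine, 120 mm from spine to fore-edge, 30 mm thick (top 75 mm above the table), 420 g; held by friction, it turns with the platter. Origin: centre of its underside (within 7 mm of the platter's axis); +x out of the spine, z up. The spine is the rounded leather side with raised bands; the other sides show the leaves.
- book_spine (a point): The middle of the book's spine: 63 mm from the book's origin along its +x and 15 mm above its underside; axes as the book's.
- spectacles: Folded round wire spectacles lying loose on top of the book, 116 x 46 x 10 mm, 30 g, their top 85 mm above the table. Origin: centre of the underside, long side along y, z up.
- camera_lens (a point): Middle of the lens front of a black system camera on a small tripod, 126 mm wide, 191 mm high, feet 74 mm from its middle; loose, 0.9 kg. It stands left of the turntable, lens front 294 to 314 mm from the turntable's axis and 138 mm above the table, aimed at that axis. Axes: the lens looks along -x, z up; the tripod's middle is 66 mm behind (+x). The spine faces it squarely when the book's +x points as this +x.
- chamberstick: A pewter candle dish with a loop handle and a candle stub, 132 mm across and 86 mm high without the wick, standing loose to the right of the turntable; a bystander. Origin: centre of the underside.
- loupe: A folding brass stand magnifier, 44 x 40 x 42 mm, standing loose to the right, nearer the robot; a bystander. Origin: centre of the underside.
- blower: A black rubber lens blower, an upright bulb 60 mm across with a thin nozzle, 105 mm high, standing loose to the right of the turntable, farther from the robot; a bystander. Origin: centre of the underside.
Things that resemble listed ones, but are neither listed nor needed, are in the scene too. Of the things that look like the book, the largest one is meant.

How it is judged:
By the outcome, as a careful person would: the job done as asked, in the order asked, and still so for the second after the job is handed in, with the robot touching nothing.
It also fails if it takes over 58 s, if anything falls off the work surface, if the arm or the gripper's body presses on something with over 40 N, if the wrist force passes 120 N, or if a joint passes its speed limit or range.

## Working session

There is one attempt and no reset: what is moved stays moved. The work goes in short steps, Python scripts to look and compute and a tool call to move; the robot and the scene stay as the last step left them, time stands still between calls to the robot, and variables do not carry over. Pictures are saved under pics/ and viewed, at most 10 in all, crops included, and the job is handed in when it is done.

Besides the shell and the picture viewer there is one more tool, called after "Emit:" as name(argument=value, ...), one argument or row to a line, values as JSON. jog_arm: Moves the arm, as the interface text tells. Its arguments: {"type":"object","properties":{"plan":{"type":"array"},"force":{"type":"number"}},"required":["plan"]}

```bash
mkdir -p pics; ls; cat > h.py <<'E'
from workcell import *
import numpy as np, cv2
def snap(n,f):
    c=camera(n); cv2.imwrite('pics/'+f+'.png',c['img'][:,:,::-1]); np.savez('pics/'+f,**c); return c
def ray(c,u,v,z):
    K=c['mtx'];E=c['extrinsics'];d=E[:3,:3]@np.linalg.inv(K)@[u,v,1.];o=E[:3,3]
    return o+d*(z-o[2])/d[2]
def proj(c,p):
    E=c['extrinsics'];q=E[:3,:3].T@(np.array(p)-E[:3,3]);q=c['mtx']@q;return q[:2]/q[2]
E
python3 - <<'E'
from h import *
for n in('top','scene'):
    c=snap(n,n+'0');print(n,c['mtx'].round(1).tolist(),c['extrinsics'].round(3).tolist())
print(get_obs())
E
```

```text
pics
top [[451.6, 0.0, 318.1], [0.0, 451.6, 243.3], [0.0, 0.0, 1.0]] [[-0.007, -0.997, 0.078, 0.48], [-1.0, 0.006, -0.009, -0.019], [0.008, -0.078, -0.997, 1.077], [0.0, 0.0, 0.0, 1.0]]
scene [[480.5, 0.0, 323.5], [0.0, 480.5, 241.4], [0.0, 0.0, 1.0]] [[0.704, 0.563, -0.433, 1.017], [0.71, -0.571, 0.412, -0.466], [-0.016, -0.598, -0.802, 0.936], [0.0, 0.0, 0.0, 1.0]]
{'clock': 0.1, 'joint_pos': array([ 1.15538041,  0.33278435, -0.0647061 ,  1.46087271,  0.02159419,
        1.34988707, -0.08851455]), 'joint_velocities': array([-6.40541957e-04, -9.31375257e-04, -2.91070421e-04, -2.33491043e-03,
       -9.51006866e-05,  1.09623809e-04, -1.38221692e-04]), 'tau': array([ 1.35567276e-03, -6.26748848e+01,  4.90976544e-02, -3.92430532e+01,
        1.63346669e-02,  6.87951862e-03,  1.28451310e-05]), 'position': array([ 0.23911727, -0.57708306,  0.23060335]), 'ee_rot': array([ 9.80772764e-01,  1.95152224e-01, -1.46910688e-04, -6.10726559e-04]), 'ft_force': array([-1.34358173,  1.01912958, -0.0046048 ]), 'torque': array([-0.01958508, -0.00996388, -0.01374186]), 'grasp_force': 0.0, 'grip_width': 1.0005119184882065}
```

View pics/top0.png

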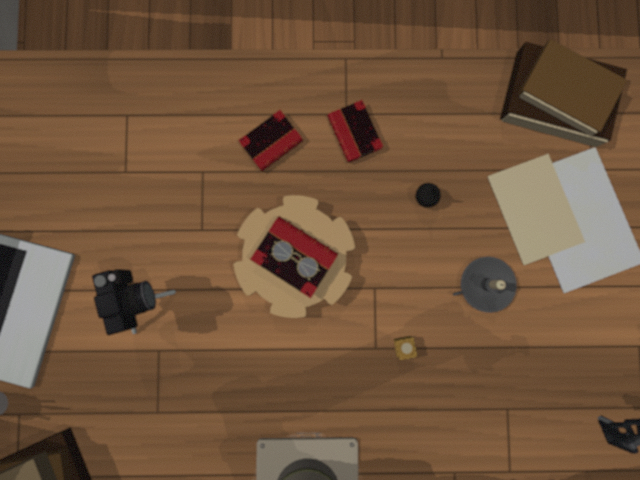

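View pics/scene0.png

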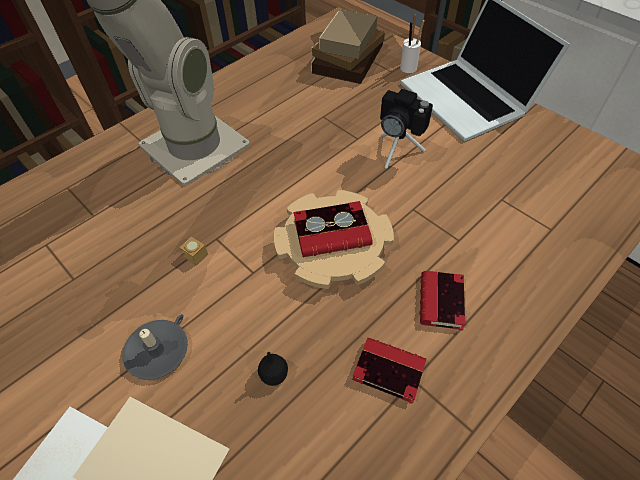

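Candidates for the book: on the platter at top (294,257), and two smaller ones at (271,141) and (355,131). The largest is the one on the platter, and its spine appears to face up-right in the top view. The crop below checks this and the camera lens.

```bash
python3 - <<'E'
from h import *
t=cv2.imread('pics/top0.png');s=cv2.imread('pics/scene0.png')
r=lambda a:cv2.resize(a,(400,300),interpolation=cv2.INTER_CUBIC)
cv2.imwrite('pics/crop0.png',np.vstack([np.hstack([r(t[190:325,205:385]),r(s[180:300,260:420])]),np.hstack([r(t[255:345,80:200]),r(s[80:155,360:460])])]))
c=dict(np.load('pics/top0.npz'))
hsv=cv2.cvtColor(t,cv2.COLOR_BGR2HSV)
print(hsv[212,300],hsv[285,250],hsv[230,220])
E
```

```text
[ 17 104 162] [ 17 104 164] [ 12 122  96]
```

View pics/crop0.png

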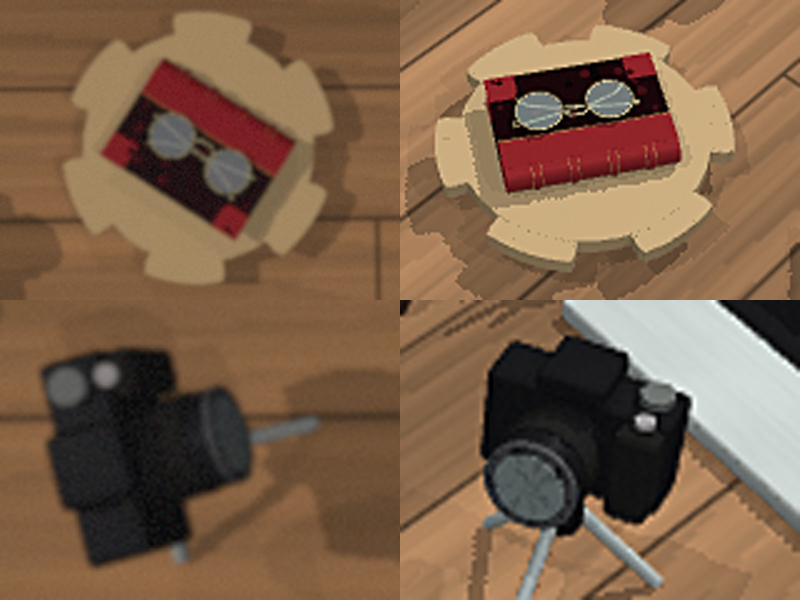

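The crop confirms that the red, banded spine faces up-right in top, on the largest book. The lens front is at about top (149.3,294.6) and scene (393,126).

```bash
cat >> h.py <<'E'
def platter(c,roi=(185,330,215,375)):
    h=cv2.cvtColor(c['img'][:,:,::-1].copy(),cv2.COLOR_BGR2HSV)
    m=cv2.inRange(h,(13,60,130),(24,130,255)); k=np.zeros_like(m);k[roi[0]:roi[1],roi[2]:roi[3]]=255;m&=k
    m=cv2.morphologyEx(m,cv2.MORPH_OPEN,np.ones((3,3)))
    return m
E
python3 - <<'E'
from h import *
t=dict(np.load('pics/top0.npz'));s=dict(np.load('pics/scene0.npz'))
m=platter(t);P=np.array([ray(t,u,v,.045)[:2] for v,u in np.argwhere(m)])
(cc,r)=cv2.minEnclosingCircle((P*1000).astype(np.float32));cc=np.array(cc)/1000;print('axis',cc,r,len(P))
# notch phase: area beyond 123mm radius, 6th harmonic (lobe)
d=P-cc;rr=np.hypot(*d.T);a=np.arctan2(d[:,1],d[:,0])[rr>.123]
lo=np.degrees(np.angle(np.exp(6j*a).sum()))/6;print('lobe dir mod60',lo,'notch',lo+30)
# lens triangulation
A=[];b=[]
for c,u in((t,(149.3,294.6)),(s,(393,126))):
    d=c['extrinsics'][:3,:3]@np.linalg.inv(c['mtx'])@[*u,1];d/=np.linalg.norm(d);M=np.eye(3)-np.outer(d,d);A.append(M);b.append(M@c['extrinsics'][:3,3])
L=np.linalg.lstsq(np.vstack(A),np.hstack(b),rcond=None)[0]
for q in (L,ray(t,149.3,294.6,.138),ray(s,393,126,.138)):
    v=q[:2]-cc;print('lens',q,np.hypot(*v),np.degrees(np.arctan2(v[1],v[0])))
k=np.array([(163,60),(293,145),(237,240),(102,153)])/2.2222+[205,190]
C=np.array([ray(t,*p,.075)[:2] for p in k]);print(C, C.mean(0))
for v in(C[0]-C[1],C[3]-C[2]):print('spine yaw',np.degrees(np.arctan2(v[1],v[0]))-90, np.hypot(*v))
for v in(C[0]-C[3],C[1]-C[2]):print('spine yaw',np.degrees(np.arctan2(v[1],v[0])), np.hypot(*v))
for p,z in(((427,195),.05),((488,285),.02),((406,348),.02)):print(ray(t,*p,z))
from scipy.spatial.transform import Rotation as R
print(R.from_quat(get_obs()['ee_rot']).as_matrix().round(3))
E
```

```text
axis [0.53233307 0.02793534] 142.89697265625 6268
lobe dir mod60 -6.566456490110107 notch 23.433543509889894
lens [0.45050899 0.32345447 0.13536202] 0.30663778982273393 105.47648005254682
lens [0.44969487 0.32139754 0.138     ] 0.30487559892864435 105.72708230252842
lens [0.4530516  0.32215309 0.138     ] 0.30471238512658005 105.0810164094088
[[ 0.61796568  0.06064855]
 [ 0.53157775 -0.0692041 ]
 [ 0.43763059 -0.01267726]
 [ 0.52484245  0.1214613 ]] [0.52800412 0.02505713]
spine yaw -33.63489284549218 0.15596341405579112
spine yaw -33.03041253632207 0.15999706555670345
spine yaw -33.14595026081436 0.11122106930687768
spine yaw -31.03480251059576 0.10964193095298583
[ 0.67049331 -0.27970856  0.05      ]
[ 0.46249386 -0.42467515  0.02      ]
[ 0.31901474 -0.22947297  0.02      ]
[[ 0.924  0.383 -0.001]
 [ 0.383 -0.924  0.001]
 [-0.    -0.001 -1.   ]]
```

Emit:
jog_arm(
  plan=[
    [[0, 0, 0.02], [0.015, -0.011, 0.0], 0],
    [[0, 0, 0.05], [0.04, -0.03, 0.005], 0],
    [[0, 0, 0.09], [0.07, -0.052, 0.01], 0],
    [[0, 0, 0.12], [0.1, -0.075, 0.015], 0],
    [[0, 0, 0.16], [0.13, -0.097, 0.02], 0],
    [[0, 0, 0.19], [0.16, -0.12, 0.025], 0],
    [[0, 0, 0.22], [0.19, -0.142, 0.03], 0],
    [[0, 0, 0.254], [0.218, -0.163, 0.035], 0],
  ],
  force=20,
)

```text
clock: 0.77
position: [0.3789, -0.3412, 0.1959]
ee_rot: [0.998, 0.069, -0.0, -0.0]
ft_force: [0.2, -0.2, 0.6]
grip_width: 0.002
grasp_force: 0.0
```

```bash
cat >> h.py <<'E'
from scipy.spatial.transform import Rotation as R
AX=np.array([.532,.028])
def to(x,y,z,yaw):
    o=get_obs();M=R.from_quat(o['ee_rot']).as_matrix()
    T=np.array([[np.cos(yaw),np.sin(yaw),0],[np.sin(yaw),-np.cos(yaw),0],[0,0,-1]])
    print('turn',R.from_matrix(M.T@T).as_rotvec().round(3),'shift',(M.T@(np.array([x,y,z])-o['position'])).round(4),'pos',o['position'].round(4),'F',o['ft_force'].round(1),'j',o['joint_pos'].round(2),'t',o['clock'])
def rim(phi,r,z): # tool y outward, x along ccw tangent
    p=np.radians(phi); to(AX[0]+r*np.cos(p),AX[1]+r*np.sin(p),z,p+np.pi/2)
E
python3 -c "
from h import *
rim(-96.6,.139,.15)"
```

```text
turn [-0.     0.     0.253] shift [ 0.1676 -0.2101  0.0459] pos [ 0.3789 -0.3412  0.1959] F [ 0.2 -0.2  0.6] j [ 0.86  0.12 -0.23  1.8   0.03  1.23 -0.81] t 0.7667
```

Emit:
jog_arm(
  plan=[
    [[0, 0, 0.04], [0.025, -0.031, 0.006], 0],
    [[0, 0, 0.08], [0.049, -0.062, 0.013], 0],
    [[0, 0, 0.12], [0.073, -0.092, 0.02], 0],
    [[0, 0, 0.16], [0.097, -0.122, 0.027], 0],
    [[0, 0, 0.2], [0.121, -0.152, 0.034], 0],
    [[0, 0, 0.23], [0.145, -0.182, 0.04], 0],
    [[0, 0, 0.253], [0.16, -0.2, 0.044], 0],
    [[0, 0, 0.253], [0.168, -0.21, 0.046], 0],
  ],
)

```text
clock: 1.43
position: [0.5165, -0.1081, 0.1495]
ee_rot: [0.998, -0.056, -0.0, -0.001]
ft_force: [-0.7, -1.1, 0.1]
grip_width: 0.002
grasp_force: 0.0
```

```bash
python3 -c "
from h import *
rim(-96.6,.139,.07)
c=snap('wrist','w1');print(c['mtx'].round(1).tolist(),c['extrinsics'].round(3).tolist())
snap('top','top1')"
```

```text
turn [-0.001  0.001  0.004] shift [-0.0002  0.0021  0.0795] pos [ 0.5165 -0.1081  0.1495] F [-0.7 -1.1  0.1] j [ 0.51  0.21 -0.43  1.8   0.1   1.15 -1.64] t 1.4333
[[371.6, 0.0, 308.0], [0.0, 371.6, 235.4], [0.0, 0.0, 1.0]] [[-0.11, -0.955, -0.277, 0.587], [-0.994, 0.105, 0.033, -0.116], [-0.002, 0.279, -0.96, 0.292], [0.0, 0.0, 0.0, 1.0]]
```

View pics/w1.png

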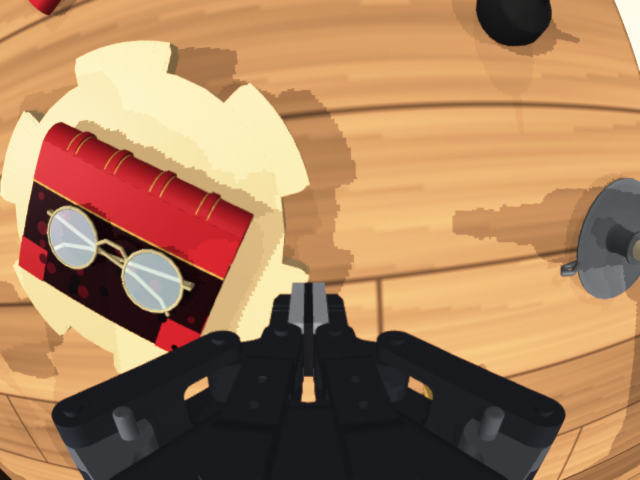

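The wrist view shows the shut tip at (308,290), the spine with bands at the upper left, and finger linkages spreading wide along tool y. I'll turn the hand so tool x points inward, which keeps the linkages off the book.

Emit:
jog_arm(
  plan=[
    [[0, 0, -0.06], [0, 0, 0], 0],
    [[0, 0, -0.18], [0, 0, 0], 0],
    [[0, 0, -0.3], [0, 0, 0], 0],
    [[0, 0, -0.42], [0, 0, 0], 0],
    [[0, 0, -0.54], [0, 0, 0], 0],
    [[0, 0, -0.66], [0, 0, 0], 0],
    [[0, 0, -0.78], [0, 0, 0], 0],
    [[0, 0, -0.9], [0, 0, 0], 0],
  ],
)

```text
clock: 2.2
position: [0.5149, -0.1137, 0.1503]
ee_rot: [0.923, 0.385, -0.0, 0.0]
ft_force: [0.3, 0.6, 0.5]
grip_width: -0.001
grasp_force: 0.0
```

Emit:
jog_arm(
  plan=[
    [[0, 0, -0.12], [0, 0, 0], 0],
    [[0, 0, -0.24], [0, 0, 0], 0],
    [[0, 0, -0.36], [0, 0, 0], 0],
    [[0, 0, -0.48], [0, 0, 0], 0],
    [[0, 0, -0.6], [0, 0, 0], 0],
    [[0, 0, -0.66], [0, 0, 0], 0],
    [[0, 0, -0.67], [0, 0, 0], 0],
    [[0, 0, -0.67], [0, 0, 0], 0],
  ],
)

```text
clock: 2.87
position: [0.5151, -0.1133, 0.1503]
ee_rot: [0.748, 0.664, -0.0, 0.0]
ft_force: [0.1, 0.2, -0.3]
grip_width: 0.001
grasp_force: 0.0
```

```bash
cat >> h.py <<'E'
def rimx(phi,r,z): # tool x inward, y along ccw tangent
    p=np.radians(phi); to(AX[0]+r*np.cos(p),AX[1]+r*np.sin(p),z,p+np.pi)
def fray(c,u,v,z):
    K=c['mtx'];E=c['extrinsics'];a=np.array([(u-K[0,2])/K[0,0],(v-K[1,2])/K[1,1]]);th=np.hypot(*a)
    d=E[:3,:3]@np.array([*(a/max(th,1e-9)*np.sin(th)),np.cos(th)]);return E[:3,3]+d*(z-E[2,3])/d[2]
E
python3 -c "
from h import *
rimx(-96.6,.135,.07)
c=snap('wrist','w2')"
```

```text
turn [-0.     0.    -0.003] shift [0.0073 0.0005 0.0803] pos [ 0.5151 -0.1133  0.1503] F [ 0.1  0.2 -0.3] j [ 0.66  0.23 -0.6   1.8   0.14  1.16 -0.1 ] t 2.8667
```

View pics/w2.png

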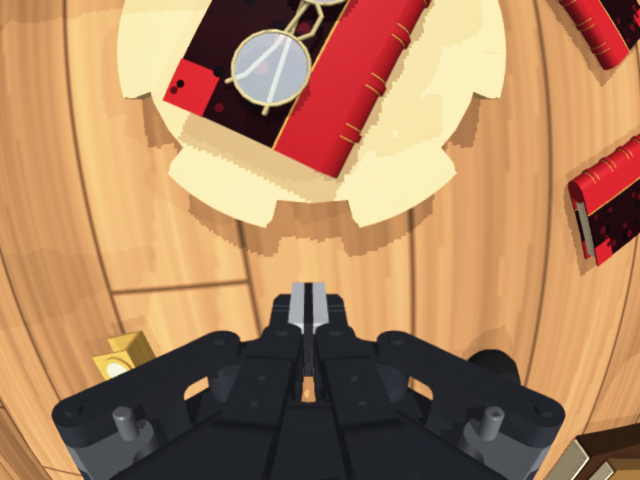

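The wrist view shows the notch ahead of the fingers. Its floor runs (276,202)–(346,202) and its mouth is around (313,226). The tip is at (308,285), still well above the platter, so I'll cast these points onto z=0.045.

```bash
python3 -c "
from h import *
c=dict(np.load('pics/w2.npz'))
m=platter(c,(0,280,0,640));
for uv in((276,202),(346,202),(311,202),(270,225),(358,225)):
  p=fray(c,*uv,.045);d=p[:2]-AX;print(uv,p.round(4),np.hypot(*d).round(4),np.degrees(np.arctan2(d[1],d[0])).round(1))
for uv in((125,97),(498,97),(168,170),(456,172)):
  p=fray(c,*uv,.045);d=p[:2]-AX;print(uv,p.round(4),np.hypot(*d).round(4),np.degrees(np.arctan2(d[1],d[0])).round(1))
rimx(-96.6,.135,.07)
"
```

```text
(276, 202) [ 0.4965 -0.0882  0.045 ] 0.1215 -107.0
(346, 202) [ 0.5437 -0.0937  0.045 ] 0.1223 -84.5
(311, 202) [ 0.5201 -0.091   0.045 ] 0.1196 -95.7
(270, 225) [ 0.4901 -0.1037  0.045 ] 0.1382 -107.6
(358, 225) [ 0.5506 -0.1108  0.045 ] 0.14 -82.4
(125, 97) [0.3983 0.0025 0.045 ] 0.1361 -169.2
(498, 97) [ 0.6622 -0.0278  0.045 ] 0.1417 -23.2
(168, 170) [ 0.4237 -0.0555  0.045 ] 0.1367 -142.4
(456, 172) [ 0.6242 -0.0803  0.045 ] 0.1422 -49.6
turn [-0.     0.    -0.003] shift [0.0071 0.0005 0.0803] pos [ 0.5152 -0.1131  0.1503] F [-0.   0.6  1.1] j [ 0.66  0.23 -0.6   1.8   0.14  1.16 -0.1 ] t 2.9167
```

```bash
sed -i 's/AX=.*/AX=np.array([.534,.028])/' h.py; python3 -c "
from h import *
rimx(-96.6,.136,.03)
"
```

```text
turn [-0.     0.    -0.003] shift [0.0063 0.0025 0.1203] pos [ 0.5152 -0.1131  0.1503] F [-0.   0.6  1.1] j [ 0.66  0.23 -0.6   1.8   0.14  1.16 -0.1 ] t 2.9167
```

Emit:
jog_arm(
  plan=[
    [[0, 0, 0], [0.002, 0.001, 0.02], 0],
    [[0, 0, 0], [0.004, 0.002, 0.045], 0],
    [[0, 0, 0], [0.006, 0.0025, 0.07], 0],
    [[0, 0, 0], [0.006, 0.0025, 0.09], 0],
    [[0, 0, 0], [0.006, 0.0025, 0.105], 0],
    [[0, 0, 0], [0.006, 0.0025, 0.115], 0],
    [[0, 0, 0], [0.006, 0.0025, 0.12], 0],
    [[0, 0, 0], [0.006, 0.0025, 0.12], 0],
  ],
)

```text
clock: 3.58
position: [0.5183, -0.1066, 0.0297]
ee_rot: [0.747, 0.665, -0.0, -0.0]
ft_force: [0.0, -0.4, 0.1]
grip_width: -0.001
grasp_force: 0.0
```

```bash
python3 -c "
from h import *
rimx(-96.6,.136,.03)
c=snap('wrist','w3')
R_=.136
print('arc plan, 16 deg/call, half start')
for a in np.linspace(2,16,8):
  t=np.radians(a);print(a,(-t).round(4),(R_*(1-np.cos(t))).round(4),(R_*np.sin(t)).round(4))
"
```

```text
turn [-0.001 -0.    -0.001] shift [-0.0005  0.0001 -0.0003] pos [ 0.5183 -0.1066  0.0297] F [ 0.  -0.4  0.1] j [ 0.6   0.4  -0.56  1.89  0.26  0.93 -0.2 ] t 3.5833
arc plan, 16 deg/call, half start
2.0 -0.0349 0.0001 0.0047
4.0 -0.0698 0.0003 0.0095
6.0 -0.1047 0.0007 0.0142
8.0 -0.1396 0.0013 0.0189
10.0 -0.1745 0.0021 0.0236
12.0 -0.2094 0.003 0.0283
14.0 -0.2443 0.004 0.0329
16.0 -0.2793 0.0053 0.0375
```

View pics/w3.png

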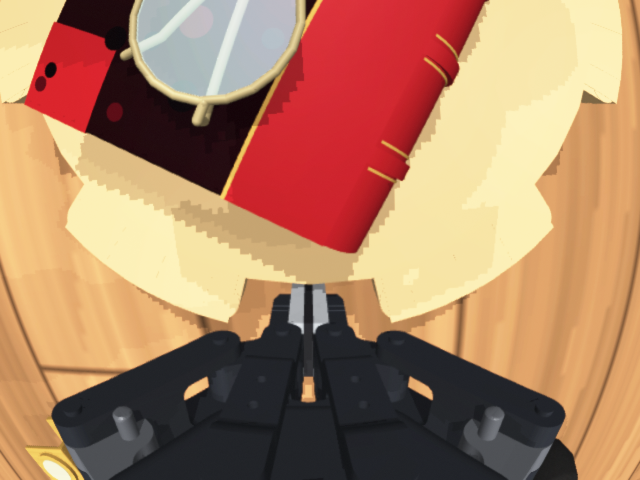

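The tip sits centred in the notch, with the floor edge at (310,280) and walls at about x=245 and 375, clear of the book. I'll push counterclockwise slowly at first.

Emit:
jog_arm(
  plan=[
    [[0, 0, -0.01], [0, 0.0014, 0], 0],
    [[0, 0, -0.02], [0, 0.0027, 0], 0],
    [[0, 0, -0.035], [0.0001, 0.0047, 0], 0],
    [[0, 0, -0.05], [0.0002, 0.0068, 0], 0],
    [[0, 0, -0.065], [0.0003, 0.0088, 0], 0],
    [[0, 0, -0.08], [0.0004, 0.0109, 0], 0],
    [[0, 0, -0.095], [0.0006, 0.0129, 0], 0],
    [[0, 0, -0.11], [0.0008, 0.015, 0], 0],
  ],
)

```text
clock: 4.3
position: [0.5339, -0.1075, 0.0303]
ee_rot: [0.708, 0.706, -0.0, -0.0]
ft_force: [-0.2, -0.3, 0.3]
grip_width: -0.004
grasp_force: 0.0
```

Emit:
jog_arm(
  plan=[
    [[0, 0, -0.02], [0, 0.0027, 0], 0],
    [[0, 0, -0.04], [0.0001, 0.0054, 0], 0],
    [[0, 0, -0.065], [0.0003, 0.0088, 0], 0],
    [[0, 0, -0.09], [0.0006, 0.0122, 0], 0],
    [[0, 0, -0.115], [0.0009, 0.0156, 0], 0],
    [[0, 0, -0.14], [0.0013, 0.019, 0], 0],
    [[0, 0, -0.165], [0.0018, 0.0223, 0], 0],
    [[0, 0, -0.19], [0.0025, 0.0257, 0], 0],
  ],
)

```text
clock: 4.97
position: [0.5598, -0.105, 0.0303]
ee_rot: [0.638, 0.77, -0.0, 0.0]
ft_force: [-0.7, -1.3, -0.2]
grip_width: -0.003
grasp_force: 0.2
```

```bash
cat >> h.py <<'E'
def st():
    o=get_obs();d=o['position'][:2]-AX;x=R.from_quat(o['ee_rot']).as_matrix()[:2,0]
    print('phi',np.degrees(np.arctan2(d[1],d[0])).round(2),'r',np.hypot(*d).round(4),'yaw-180',(np.degrees(np.arctan2(x[1],x[0]))-180).round(2),'z',o['position'][2].round(4),'F',o['ft_force'].round(1),'j7',o['joint_pos'][6].round(2),o['clock'])
E
python3 -c "
from h import *
st();c=snap('wrist','w4')"
```

```text
phi -79.01 r 0.1355 yaw-180 -79.26 z 0.0303 F [-0.7 -1.3 -0.2] j7 0.05 4.9667
```

View pics/w4.png

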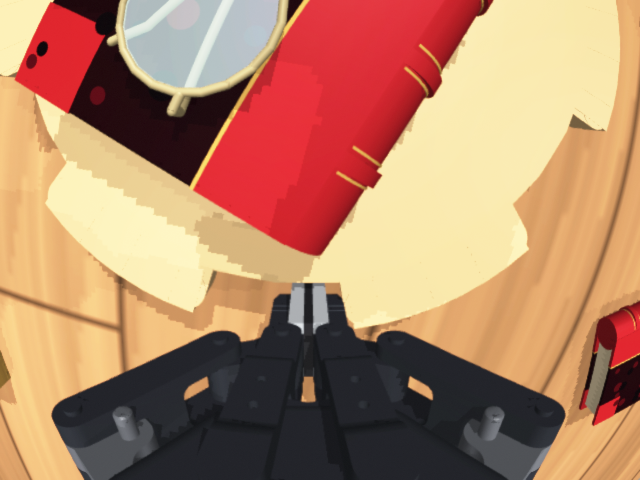

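The finger now bears on the notch wall at about x=342 and the platter turns with it. I'll continue at about 24°/s.

Emit:
jog_arm(
  plan=[
    [[0, 0, -0.03], [0.0001, 0.0041, 0], 0],
    [[0, 0, -0.065], [0.0003, 0.0088, 0], 0],
    [[0, 0, -0.1], [0.0007, 0.0136, 0], 0],
    [[0, 0, -0.135], [0.0012, 0.0183, 0], 0],
    [[0, 0, -0.17], [0.002, 0.023, 0], 0],
    [[0, 0, -0.205], [0.0028, 0.0277, 0], 0],
    [[0, 0, -0.24], [0.0039, 0.0323, 0], 0],
    [[0, 0, -0.28], [0.0053, 0.0376, 0], 0],
  ],
)

```text
clock: 5.68
position: [0.5957, -0.093, 0.0302]
ee_rot: [0.524, 0.852, -0.0, -0.0]
ft_force: [-0.5, 0.4, 0.0]
grip_width: 0.002
grasp_force: 0.2
```

Emit:
jog_arm(
  plan=[
    [[0, 0, -0.035], [0.0001, 0.0047, 0], 0],
    [[0, 0, -0.07], [0.0003, 0.0095, 0], 0],
    [[0, 0, -0.105], [0.0007, 0.0142, 0], 0],
    [[0, 0, -0.14], [0.0013, 0.0189, 0], 0],
    [[0, 0, -0.175], [0.0021, 0.0236, 0], 0],
    [[0, 0, -0.21], [0.003, 0.0283, 0], 0],
    [[0, 0, -0.245], [0.004, 0.0329, 0], 0],
    [[0, 0, -0.28], [0.0053, 0.0376, 0], 0],
  ],
)

```text
clock: 6.35
position: [0.6269, -0.0713, 0.0302]
ee_rot: [0.4, 0.917, -0.0, -0.0]
ft_force: [0.6, -0.6, -0.3]
grip_width: 0.0
grasp_force: 0.2
```

Emit:
jog_arm(
  plan=[
    [[0, 0, -0.035], [0.0001, 0.0047, 0], 0],
    [[0, 0, -0.07], [0.0003, 0.0095, 0], 0],
    [[0, 0, -0.105], [0.0007, 0.0142, 0], 0],
    [[0, 0, -0.14], [0.0013, 0.0189, 0], 0],
    [[0, 0, -0.175], [0.0021, 0.0236, 0], 0],
    [[0, 0, -0.21], [0.003, 0.0283, 0], 0],
    [[0, 0, -0.245], [0.004, 0.0329, 0], 0],
    [[0, 0, -0.28], [0.0053, 0.0376, 0], 0],
  ],
)

```text
clock: 7.02
position: [0.651, -0.042, 0.0302]
ee_rot: [0.268, 0.963, -0.0, -0.0]
ft_force: [-0.5, -0.6, -0.2]
grip_width: -0.001
grasp_force: 0.2
```

```bash
python3 -c "
from h import *
st()"
```

```text
phi -30.91 r 0.1363 yaw-180 -31.12 z 0.0302 F [-0.5 -0.6 -0.2] j7 0.7 7.0167
```

Emit:
jog_arm(
  plan=[
    [[0, 0, -0.035], [0.0001, 0.0047, 0], 0],
    [[0, 0, -0.07], [0.0003, 0.0095, 0], 0],
    [[0, 0, -0.105], [0.0007, 0.0142, 0], 0],
    [[0, 0, -0.14], [0.0013, 0.0189, 0], 0],
    [[0, 0, -0.175], [0.0021, 0.0236, 0], 0],
    [[0, 0, -0.21], [0.003, 0.0283, 0], 0],
    [[0, 0, -0.245], [0.004, 0.0329, 0], 0],
    [[0, 0, -0.28], [0.0053, 0.0376, 0], 0],
  ],
)

```text
clock: 7.68
position: [0.6659, -0.0072, 0.0302]
ee_rot: [0.131, 0.991, -0.0, -0.0]
ft_force: [-0.1, -0.2, -0.1]
grip_width: 0.0
grasp_force: 0.2
```

Emit:
jog_arm(
  plan=[
    [[0, 0, -0.035], [0.0001, 0.0047, 0], 0],
    [[0, 0, -0.07], [0.0003, 0.0095, 0], 0],
    [[0, 0, -0.105], [0.0007, 0.0142, 0], 0],
    [[0, 0, -0.14], [0.0013, 0.0189, 0], 0],
    [[0, 0, -0.175], [0.0021, 0.0236, 0], 0],
    [[0, 0, -0.21], [0.003, 0.0283, 0], 0],
    [[0, 0, -0.245], [0.004, 0.0329, 0], 0],
    [[0, 0, -0.28], [0.0053, 0.0376, 0], 0],
  ],
)

```text
clock: 8.35
position: [0.6707, 0.0306, 0.0302]
ee_rot: [-0.008, 1.0, -0.0, 0.0]
ft_force: [-1.0, -1.2, 0.1]
grip_width: 0.001
grasp_force: 0.3
```

Emit:
jog_arm(
  plan=[
    [[0, 0, -0.035], [0.0001, 0.0047, 0], 0],
    [[0, 0, -0.07], [0.0003, 0.0095, 0], 0],
    [[0, 0, -0.105], [0.0007, 0.0142, 0], 0],
    [[0, 0, -0.14], [0.0013, 0.0189, 0], 0],
    [[0, 0, -0.175], [0.0021, 0.0236, 0], 0],
    [[0, 0, -0.21], [0.003, 0.0283, 0], 0],
    [[0, 0, -0.245], [0.004, 0.0329, 0], 0],
    [[0, 0, -0.28], [0.0053, 0.0376, 0], 0],
  ],
)

```text
clock: 9.02
position: [0.6646, 0.0685, 0.0303]
ee_rot: [-0.148, 0.989, -0.0, 0.0]
ft_force: [-0.6, -0.6, -0.1]
grip_width: -0.0
grasp_force: 0.2
```

Emit:
jog_arm(
  plan=[
    [[0, 0, -0.035], [0.0001, 0.0047, 0], 0],
    [[0, 0, -0.07], [0.0003, 0.0095, 0], 0],
    [[0, 0, -0.105], [0.0007, 0.0142, 0], 0],
    [[0, 0, -0.135], [0.0012, 0.0183, 0], 0],
    [[0, 0, -0.165], [0.0018, 0.0223, 0], 0],
    [[0, 0, -0.185], [0.0023, 0.025, 0], 0],
    [[0, 0, -0.195], [0.0026, 0.0263, 0], 0],
    [[0, 0, -0.2], [0.0027, 0.027, 0], 0],
  ],
)

```text
clock: 9.68
position: [0.6542, 0.0934, 0.0304]
ee_rot: [-0.245, 0.97, 0.0, 0.0]
ft_force: [1.2, -1.7, 0.4]
grip_width: 0.003
grasp_force: 0.3
```

```bash
python3 -c "
from h import *
st();a=snap('wrist','w5')['img'];b=snap('top','top5')['img']
cv2.imwrite('pics/v5.png',np.hstack([cv2.resize(a,(400,300)),cv2.resize(b[170:335,190:410],(400,300),interpolation=cv2.INTER_CUBIC)])[:,:,::-1])"
```

```text
phi 28.56 r 0.1369 yaw-180 -331.63 z 0.0304 F [ 1.2 -1.7  0.4] j7 1.44 9.6833
```

View pics/v5.png

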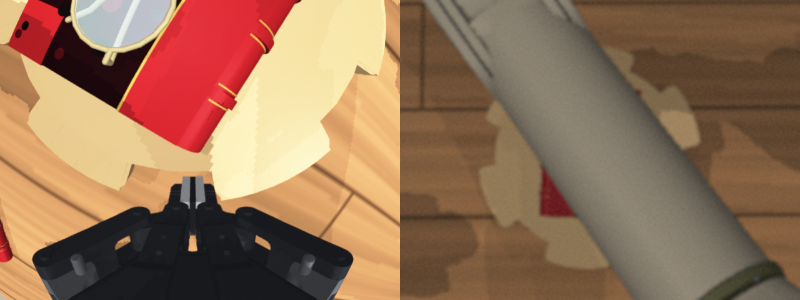

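The wrist half shows the finger on the notch wall, with the book and spectacles unmoved on the platter. The arm hides the book in the top half, so I'll measure the gold cover line in the wrist images.

```bash
cat >> h.py <<'E'
def bookyaw(c,dbg=0):
    """gold line between dark cover and red spine leather, on z=.075"""
    im=c['img'].astype(int);red=(im[...,0]>100)&(im[...,1]<70);dark=im.max(2)<70
    P=[]
    for v in range(0,260,2):
        r=red[v];d=dark[v]
        for u in range(100,470):
            if d[u-9:u-3].all() and r[u+4:u+18].all(): P.append((v,u));break
    P=np.array(P);
    X=np.array([fray(c,u,v,.075)[:2] for v,u in P])
    for _ in range(3):
        vx,vy,x0,y0=cv2.fitLine((X*1000).astype(np.float32),cv2.DIST_HUBER,0,.01,.01).ravel()
        e=abs((X[:,0]*1000-x0)*vy-(X[:,1]*1000-y0)*vx);X=X[e<max(1.5*np.median(e),.4)]
    return (np.degrees(np.arctan2(vy,vx))-90)%180,len(X)
E
python3 -c "
from h import *
for n in('w2','w3','w4','w5'):
  c=dict(np.load('pics/'+n+'.npz'));print(n,bookyaw(c))"
```

```text
w2 (np.float32(147.28471), 43)
w3 (np.float32(147.16621), 57)
w4 (np.float32(158.79364), 42)
w5 (np.float32(86.66355), 44)
```

The book's spine is at yaw 86.7° and the lens direction is about 105.6°, so there are 18.9° (0.33 rad) to go.

Emit:
jog_arm(
  plan=[
    [[0, 0, -0.01], [0, 0.0014, 0], 0],
    [[0, 0, -0.03], [0.0001, 0.0041, 0], 0],
    [[0, 0, -0.055], [0.0002, 0.0075, 0], 0],
    [[0, 0, -0.085], [0.0005, 0.0115, 0], 0],
    [[0, 0, -0.115], [0.0009, 0.0156, 0], 0],
    [[0, 0, -0.145], [0.0014, 0.0197, 0], 0],
    [[0, 0, -0.175], [0.0021, 0.0237, 0], 0],
    [[0, 0, -0.2], [0.0027, 0.027, 0], 0],
  ],
)

```text
clock: 10.45
position: [0.6386, 0.1163, 0.0303]
ee_rot: [-0.342, 0.94, 0.0, -0.0]
ft_force: [0.6, -0.8, -0.5]
grip_width: 0.001
grasp_force: 0.3
```

Emit:
jog_arm(
  plan=[
    [[0, 0, -0.025], [0, 0.0034, 0], 0],
    [[0, 0, -0.05], [0.0002, 0.0068, 0], 0],
    [[0, 0, -0.07], [0.0003, 0.0095, 0], 0],
    [[0, 0, -0.085], [0.0005, 0.0115, 0], 0],
    [[0, 0, -0.1], [0.0007, 0.0136, 0], 0],
    [[0, 0, -0.11], [0.0008, 0.0149, 0], 0],
    [[0, 0, -0.115], [0.0009, 0.0156, 0], 0],
    [[0, 0, -0.115], [0.0009, 0.0156, 0], 0],
  ],
)

```text
clock: 11.12
position: [0.6283, 0.1272, 0.0303]
ee_rot: [-0.394, 0.919, 0.0, -0.0]
ft_force: [-0.5, 0.2, -0.3]
grip_width: -0.0
grasp_force: 0.0
```

```bash
python3 -c "
from h import *
st();print(bookyaw(snap('wrist','w6')))"
```

```text
phi 46.46 r 0.1369 yaw-180 -313.61 z 0.0303 F [-0.5  0.2 -0.3] j7 1.67 11.1167
(np.float32(104.41715), 50)
```

Emit:
jog_arm(
  plan=[
    [[0, 0, -0.004], [0, 0.0005, 0], 0],
    [[0, 0, -0.008], [0, 0.0011, 0], 0],
    [[0, 0, -0.012], [0, 0.0016, 0], 0],
    [[0, 0, -0.016], [0, 0.0022, 0], 0],
    [[0, 0, -0.02], [0, 0.0027, 0], 0],
    [[0, 0, -0.022], [0, 0.003, 0], 0],
    [[0, 0, -0.022], [0, 0.003, 0], 0],
    [[0, 0, -0.022], [0, 0.003, 0], 0],
  ],
)

```text
clock: 11.83
position: [0.6261, 0.1292, 0.0303]
ee_rot: [-0.404, 0.915, -0.0, -0.0]
ft_force: [-1.1, -0.7, -0.1]
grip_width: -0.003
grasp_force: 0.1
```

```bash
python3 -c "
from h import *
st();print(bookyaw(snap('wrist','w7')))"
```

```text
phi 47.68 r 0.1369 yaw-180 -312.37 z 0.0303 F [-1.1 -0.7 -0.1] j7 1.68 11.8333
(np.float32(105.65357), 53)
```

Now at 105.65°. I'll back off tangentially and slightly outward, then lift straight up.

Emit:
jog_arm(
  plan=[
    [[0, 0, 0], [-0.001, -0.003, 0], 0],
    [[0, 0, 0], [-0.002, -0.007, 0], 0],
    [[0, 0, 0], [-0.002, -0.009, 0], 0],
    [[0, 0, 0], [-0.002, -0.009, -0.01], 0],
    [[0, 0, 0], [-0.002, -0.009, -0.03], 0],
    [[0, 0, 0], [-0.002, -0.009, -0.06], 0],
    [[0, 0, 0], [-0.002, -0.009, -0.09], 0],
    [[0, 0, 0], [-0.002, -0.009, -0.12], 0],
  ],
)

```text
clock: 12.55
position: [0.6339, 0.1248, 0.1523]
ee_rot: [-0.404, 0.915, 0.0, 0.0]
ft_force: [1.4, 0.4, -0.1]
grip_width: 0.001
grasp_force: 0.0
```

Emit:
jog_arm(
  plan=[
    [[0, 0, 0], [0, 0, -0.03], 0],
    [[0, 0, 0], [0, 0, -0.06], 0],
    [[0, 0, 0], [0, 0, -0.09], 0],
    [[0, 0, 0], [0, 0, -0.12], 0],
    [[0, 0, 0], [0, 0, -0.14], 0],
    [[0, 0, 0], [0, 0, -0.15], 0],
    [[0, 0, 0], [0, 0, -0.15], 0],
    [[0, 0, 0], [0, 0, -0.15], 0],
  ],
)

```text
clock: 13.22
position: [0.6341, 0.1247, 0.2998]
ee_rot: [-0.404, 0.915, -0.0, -0.0]
ft_force: [0.1, -0.8, -0.9]
grip_width: -0.001
grasp_force: 0.0
```

```bash
python3 -c "
from h import *
st();c=snap('wrist','w8');print(bookyaw(c));to(.40,-.33,.28,np.radians(120))"
```

```text
phi 44.01 r 0.1391 yaw-180 -312.36 z 0.2998 F [ 0.1 -0.8 -0.9] j7 1.82 13.2167
(np.float32(105.81186), 18)
turn [-1.000e-03 -2.000e-03  1.879e+00] shift [ 0.4933 -0.1334  0.0196] pos [0.6339 0.1243 0.2989] F [-0.3 -0.3  0.6] j [ 0.45  0.59 -1.14  1.25  0.53  1.62  1.82] t 13.2667
```

Emit:
jog_arm(
  plan=[
    [[0, 0, 0], [0.015, -0.004, 0], 0],
    [[0, 0, 0.04], [0.045, -0.012, 0], 0],
    [[0, 0, 0.08], [0.08, -0.021, 0], 0],
    [[0, 0, 0.12], [0.115, -0.031, 0], 0],
    [[0, 0, 0.16], [0.15, -0.04, 0], 0],
    [[0, 0, 0.2], [0.185, -0.05, 0], 0],
    [[0, 0, 0.24], [0.22, -0.06, 0], 0],
    [[0, 0, 0.28], [0.255, -0.069, 0], 0],
  ],
)

```text
clock: 13.93
position: [0.5115, -0.1122, 0.2985]
ee_rot: [-0.271, 0.963, 0.001, -0.001]
ft_force: [-0.2, -0.9, -0.7]
grip_width: 0.002
grasp_force: 0.0
```

```bash
python3 -c "
from h import *
to(.40,-.33,.30,np.radians(120))"
```

```text
turn [ 0.    -0.003  1.596] shift [ 0.2087 -0.1277 -0.0014] pos [ 0.5115 -0.1122  0.2985] F [-0.2 -0.9 -0.7] j [ 1.18  0.27 -1.23  1.57  0.25  1.48  2.06] t 13.9333
```

Emit:
jog_arm(
  plan=[
    [[0, 0, 0.06], [0.03, -0.018, 0], 0],
    [[0, 0, 0.14], [0.06, -0.036, 0], 0],
    [[0, 0, 0.22], [0.09, -0.055, 0], 0],
    [[0, 0, 0.3], [0.12, -0.073, 0], 0],
    [[0, 0, 0.38], [0.15, -0.092, 0], 0],
    [[0, 0, 0.44], [0.18, -0.11, 0], 0],
    [[0, 0, 0.48], [0.2, -0.122, 0], 0],
    [[0, 0, 0.5], [0.208, -0.128, 0], 0],
  ],
)

```text
clock: 14.6
position: [0.4002, -0.3317, 0.2988]
ee_rot: [-0.022, 1.0, 0.001, -0.001]
ft_force: [0.4, -0.3, -0.3]
grip_width: 0.0
grasp_force: 0.0
```

```bash
python3 -c "
from h import *
a=snap('top','top9')['img'];b=snap('scene','scene9')['img']
cv2.imwrite('pics/v9.png',np.hstack([cv2.resize(a[190:340,80:380],(800,400),interpolation=cv2.INTER_CUBIC)[:,:400],cv2.resize(a[190:340,80:380],(800,400),interpolation=cv2.INTER_CUBIC)[:,400:]])[:,:,::-1])
cv2.imwrite('pics/v9b.png',np.vstack([cv2.imread('pics/v9.png'),np.hstack([cv2.resize(b[175:300,255:422][:,:,::-1],(267,200)),cv2.resize(b[75:175,350:470][:,:,::-1],(267,200)),cv2.resize(b[:,:,::-1],(266,200))])]))
for n in('top','scene'):
  p=cv2.imread(f'pics/{n}0.png').astype(int);q=cv2.imread(f'pics/{n}9.png').astype(int)
  for nm,z in dict(top=dict(cam=(270,335,90,165),blow=(180,210,410,440),stick=(255,315,455,520),loupe=(335,362,392,420)),scene=dict(cam=(88,140,378,434))).get(n).items():
    print(n,nm,abs(p-q)[z[0]:z[1],z[2]:z[3]].mean())"
```

```text
top cam 2.985094017094017
top blow 3.2137037037037035
top stick 2.278034188034188
top loupe 7.341710758377425
scene cam 2.510874542124542
```

View pics/v9b.png

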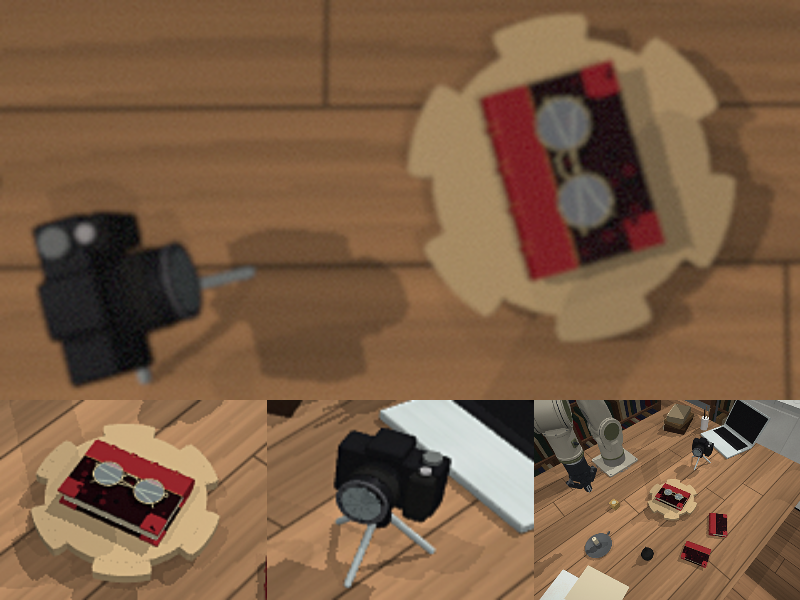

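The last view shows the spine facing the lens, with the spine edge at crop (482,100)–(530,280), about 105° yaw. The spectacles lie as before, the camera and bystanders haven't moved, and the hand is clear.

```bash
python3 -c "
from workcell import *
print(hand_in())"
```

```text
the job is handed in; nothing more can be done
None
```

I turned the platter about 138° counterclockwise by one finger notch, so the book's spine faces the lens to within about 1° by my measurement. I then moved the hand clear and handed in at about 15 s, with the book, spectacles, camera and bystanders undisturbed in the last pictures.

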